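Press the ratchet and the pliers home in their shaped inserts

TASK

Put the ratchet and the pliers away in the two foam inserts: lay each one, right side up, in the cutout that has its shape, turned so that it matches, and press it down past the rubber lips until it lies fully home on the recess floor along its whole length. Leave the tin, the injector and the piston where they stand.

Things in the scene. Friction and masses are not known exactly. Their poses are not given: they have to be found in the camera images.
- ratchet: Bright steel ratchet lying flat, 186x31x30 mm, 0.33 kg. Origin: underside, mid length; x across, y along, z up. Round head (31 wide, 19 high, 10 mm drive square on top to 30) at y -93 to -51; round handle (18 thick, top 19 up) from there to y +93. Centre of mass y -14: grip it there across x. Start yaw -1.9 to 1.9 rad
- ratchet_head (a point): on the ratchet, under its head: (0, -75, 0) mm in the ratchet's frame
- ratchet_tail (a point): on the ratchet, under the handle's end: (0, +80, 0) mm in the ratchet's frame
- pliers: Pliers lying flat, red grips, dark jaws, 68x162x15 mm, 0.24 kg. Origin 1.5 mm above the table, mid length; x across, y along, z up. Jaws (22 wide) y -81 to -37; grips y 0 to +82, round bars 18 thick, centre lines 7.5 above the origin and 17 (y 0) to 27 (y +82) off the middle. Centre of mass y +18: grip across both (55 mm) at y +13. Start yaw -1.9 to 1.9 rad
- pliers_jaws (a point): on the pliers, under the jaws: (0, -75, 0) mm in the pliers' frame
- pliers_tail (a point): on the pliers, between the ends of the grips: (0, +75, 0) mm in the pliers' frame
- ratchet_insert: Grey foam insert, blue floor, 104x216x18 mm, fixed, with the ratchet's cutout. Origin: centre of the underside; z up. Floor 5 mm up, recess 13 deep. Slot 37 wide at y -96 to -48 (head), 24 wide on to y +96 (handle); a finger channel, also to the floor, crosses the whole width at y -32 to +4. The seated ratchet's axes match the insert's, its origin 5 mm above the insert's origin
- ratchet_insert_lips (a point): (0, +22, 19.5) mm in the insert: midway between two sprung black rubber lips, 16 mm long, tops 22.5 mm above the table, that narrow the slot to 14.6 mm. A ratchet merely laid in stays up on them, its handle some 11 mm too high here; pushed down with about 10 N (allow 20) it spreads them and snaps under
- ratchet_insert_push (a point): (0, +45, 24) mm in the insert: top of the seated ratchet's handle, a clear place to push it down beyond the lips
- ratchet_insert_head (a point): where point ratchet_head comes to lie: (0, -75, 5) mm in the insert's frame
- ratchet_insert_tail (a point): where point ratchet_tail comes to lie: (0, +80, 5) mm in the insert's frame
- pliers_insert: Grey foam insert, blue floor, 124x194x18 mm, fixed, with the pliers' cutout. Origin: centre of the underside; z up. Floor 5 mm up (7 under the jaws), top 18. Slot 29 wide at y -84 to -22 (jaws), 40 to y -5, 72 to 78 to y +86 (grips), 20 mm island amid it from y +44; finger channel across the whole width at y -5 to +31. The seated pliers' axes match the insert's, origin 6.5 mm above its origin
- pliers_insert_lips (a point): (0, +45, 18.7) mm in the insert: midway between two sprung black rubber lips, 16 mm long, tops 22 mm above the table, one outside each grip, 59 mm apart. Pliers merely laid in stay up on them, the grips some 11 mm too high here; pushed down with about 10 N (allow 20) they spread them and snap under
- pliers_insert_push_a (a point): (+25, +68, 23) mm in the insert: top of one seated grip, a clear place to push it down beyond the lips
- pliers_insert_push_b (a point): (-25, +68, 23) mm in the insert: top of the other seated grip, likewise
- pliers_insert_jaws (a point): where point pliers_jaws comes to lie: (0, -75, 6.5) mm in the insert's frame
- pliers_insert_tail (a point): where point pliers_tail comes to lie: (0, +75, 6.5) mm in the insert's frame
- grease_tin: bystander: yellow and black round tin, 68 mm across, 60 mm high, origin at the underside
- injector: bystander: brass fuel injector lying flat, 62 x 123 x 23 mm, long along its y, origin at the underside
- black_piston: bystander: dark piston standing upright, 66 mm across, 58 mm high, origin at the underside

How it is judged:
By the outcome, as a careful person would: the job done as asked, in the order asked, and still so for the second after the job is handed in, with the robot touching nothing.
It also fails if it takes over 72 s, if anything falls off the work surface, if the arm or the gripper's body presses on something with over 40 N, if the wrist force passes 120 N, or if a joint passes its speed limit or range.

ROBOT

A 6-joint arm with a two-finger parallel gripper is mounted at the origin on a cart in front of the work surface, level with it; the furniture and walls round the work are solid. World frame = base frame: x ahead of the robot, y to its left, z up, the work surface at z = 0. Lengths are in mm, angles in rad, forces in N, time in s.
With the tool pointing down it reaches from about 200 to 875 mm from the base axis. Payload 3.4 kg.
Tool frame: the origin (TCP) lies midway between the tips of the shut fingers; the grasp point (between the pads) lies 19 mm behind it; z points along the fingers, x is the direction in which the jaws open and shut, and the axes are right-handed (so a half turn about z gives the same grasp; the last joint's range is limited). The gripper opens to 94 mm and grips with 3 to 60 N. Pads are 16 mm wide; open, the fingers measure 119 mm over their backs; the gripper's body (75 mm by 177 mm) begins 78 mm behind the grasp point.
Start: joints at [-1.382, 0.276, 1.505, -0, 1.361, -0.121], TCP at [175.299, -547.664, 205.493] pointing down, gripper open.
Joint ranges: [-2.89, 2.89], [-0.75, 2.08], [0.22, 2.7], [-1.18, 4.32], [0.11, 2.71], [-2.7, 2.7]. Speed limits (rad/s): [2.57, 2.57, 3.14, 3.14, 3.14, 3.14].

INTERFACE

Orientations are given as a rotation vector (axis times angle).
In Python, from bench import ctrl, eoat, kin, eyes, job_done gives the robot as it stands. Calls block until the motion is done:
- ctrl.movep(position, orientation): joint-space move of the TCP to a pose.
- ctrl.servo_line(position, speed=150, frame=None): straight line of the TCP; frame=None keeps the orientation; speed is the mean speed in mm/s.
- ctrl.goto_joints(angles): joint-space move.
- eoat.move_gripper(opening, strength=None): finger opening in mm; strength is the grip in N (None keeps the last); returns when the fingers have stopped.
- ctrl.dwell(seconds).
- kin.solve_ik(position, orientation): joint angles nearest the present ones, or None.
- eyes.camera(name): name is "scene" or "top"; returns (picture, depth): 400x640x3 uint8, red, green, blue; 400x640 float32, mm along the optical axis (not along the pixel's ray), 0 where there is no reading.
- eyes.get_calibration(name): a dict with "mtx" (3x3 intrinsics, pixels), "D" ([k1, k2, p1, p2, k3] as OpenCV has them; the pictures are not rectified), "rvec" (rotation vector, rad) and "tvec" (3), from world to camera coordinates, as OpenCV has them. Camera axes: x right, y down, z forward; pixel columns grow to the right and rows downward; lengths in mm; the calibration is good to about 2 mm. A picture is of the moment at which its call begins. get_calibration takes no time and is no camera call.
A pose or a line that the arm cannot do raises ctrl.IKError and nothing moves.
- job_done(): hands the job in, once; it reports no verdict.
Readings, each from a call of its own:
- ctrl.read_t(): time.
- ctrl.read_joint_positions(): joint angles.
- ctrl.read_qvel(): joint speeds.
- ctrl.read_effort(): joint torques, N m.
- ctrl.read_eef_pos(): TCP position.
- ctrl.read_orientation(): TCP orientation.
- ctrl.read_ft_force(): force on the tool from outside, world axes, zero at the start.
- ctrl.read_wrist_torque(): the same for the moment, N m.
- ctrl.read_opening(): finger opening in mm.
Only numpy, scipy, OpenCV 4.12 (cv2) and the standard library are available. Lean on these libraries where they do the work, as an engineer would, in place of code of your own. Each camera call takes 0.05 s, during which the arm holds its last target.

## Working session

There is one attempt and no reset: what is moved stays moved. The work goes in short steps, each a Python script; the robot and the scene stay as the last script left them, time stands still between calls to the robot, and variables do not carry over. Pictures are saved under pics/ and viewed, and the job is handed in when it is done.

```bash
ls; mkdir -p pics; python3 - <<'E'
from bench import ctrl,eoat,kin,eyes
import cv2,numpy as np
for n in("scene","top"):
    p,d=eyes.camera(n); cv2.imwrite(f"pics/{n}0.png",p[:,:,::-1]); np.save(f"{n}0.npy",d)
    c=eyes.get_calibration(n); print(n,c); R=cv2.Rodrigues(np.array(c['rvec'],float))[0]; print(-R.T@np.array(c['tvec']).ravel())
print(ctrl.read_t(),ctrl.read_orientation())
E
```

```text
pics
scene {'mtx': array([[378.11741936,   0.        , 316.91347958],
       [  0.        , 378.11741936, 202.16052908],
       [  0.        ,   0.        ,   1.        ]]), 'D': array([-0.06033487,  0.        ,  0.        ,  0.        ,  0.        ]), 'rvec': array([ 0.37399395, -2.94815483,  0.80763063]), 'tvec': array([ 493.51626029,  144.24280932, 1140.3083165 ])}
[ 368.95834939  565.93988096 1052.73412192]
top {'mtx': array([[375.84315927,   0.        , 321.7065187 ],
       [  0.        , 375.84315927, 202.68128532],
       [  0.        ,   0.        ,   1.        ]]), 'D': array([-0.01067822,  0.        ,  0.        ,  0.        ,  0.        ]), 'rvec': array([ 2.18131998, -2.19481468,  0.1275782 ]), 'tvec': array([ -14.13539681,  508.37407523, 1060.36829448])}
[ 411.24329911   11.96744714 1101.70806428]
0.1 [-2.53668803e+00  1.85144005e+00  1.89456416e-03]
```

View pics/top0.png

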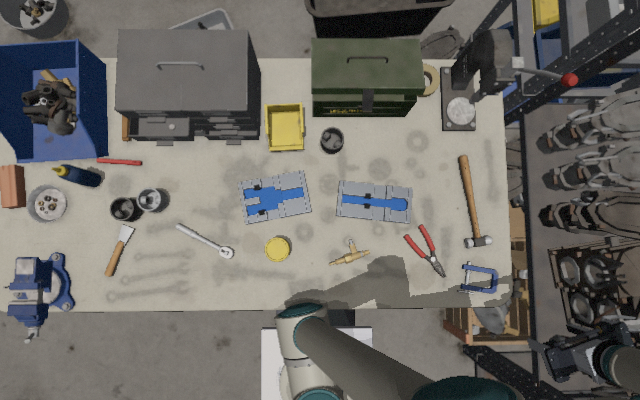

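View pics/scene0.png

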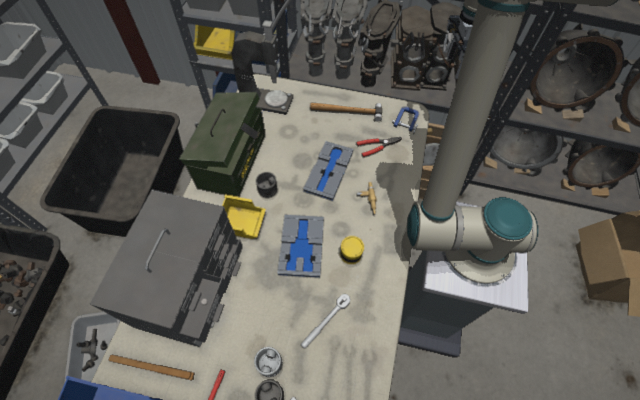

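The top view shows the ratchet at about (205,240) with its head at (227,253), and the pliers at (425,250) with the jaws at (443,275). The pliers insert is at (276,197) with its jaw end to the right. The ratchet insert is at (374,202) with its head end to the right. Next I'll enlarge these areas and segment them.

```bash
cat > h.py <<'E'
import cv2,numpy as np
from scipy.spatial.transform import Rotation as Ro
from bench import ctrl,eoat,kin,eyes
def ray(n,uv,z):
    c=eyes.get_calibration(n);R=cv2.Rodrigues(np.array(c['rvec'],float))[0];t=np.array(c['tvec'],float).ravel()
    p=cv2.undistortPoints(np.array(uv,float).reshape(-1,1,2),c['mtx'],c['D']).reshape(-1,2)
    d=np.c_[p,np.ones(len(p))]@R; o=-R.T@t
    return o+d*((z-o[2])/d[:,2])[:,None]
def proj(n,P):
    c=eyes.get_calibration(n)
    return cv2.projectPoints(np.array(P,float).reshape(-1,1,3),c['rvec'],c['tvec'],c['mtx'],c['D'])[0].reshape(-1,2)
def snap(n,name):
    p,d=eyes.camera(n);cv2.imwrite(f"pics/{name}.png",p[:,:,::-1]);np.save(f"{name}.npy",d);return p[:,:,::-1].copy(),d
def crop(img,x,y,w,h,s,name):
    cv2.imwrite(f"pics/{name}.png",cv2.resize(img[y:y+h,x:x+w],None,fx=s,fy=s,interpolation=cv2.INTER_NEAREST))
E
python3 - <<'E'
from h import *
t=cv2.imread("pics/top0.png");s=cv2.imread("pics/scene0.png")
a=cv2.resize(t[165:285,170:310],None,fx=5,fy=5,interpolation=0);cv2.imwrite("pics/c1.png",a)
a=cv2.resize(t[165:285,325:465],None,fx=5,fy=5,interpolation=0);cv2.imwrite("pics/c2.png",a)
a=cv2.resize(s[130:360,260:420],None,fx=2.6,fy=2.6,interpolation=0);cv2.imwrite("pics/c3.png",a)
E
```

```text
(no output)
```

View pics/c1.png

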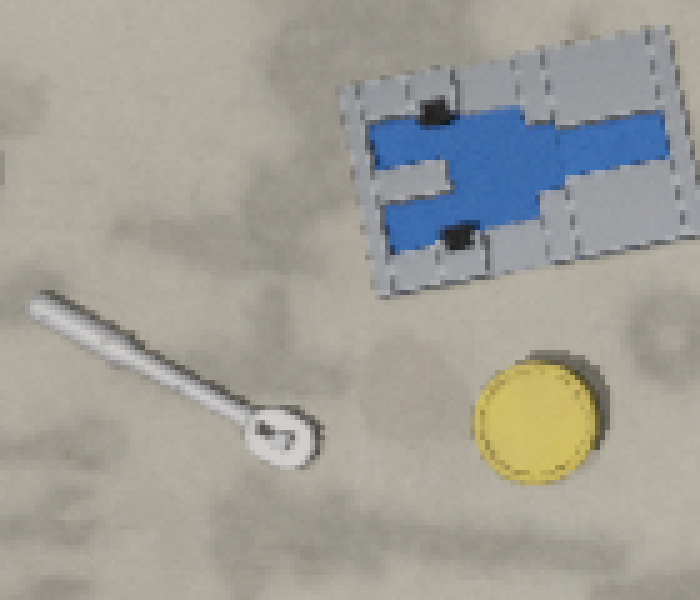

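View pics/c2.png

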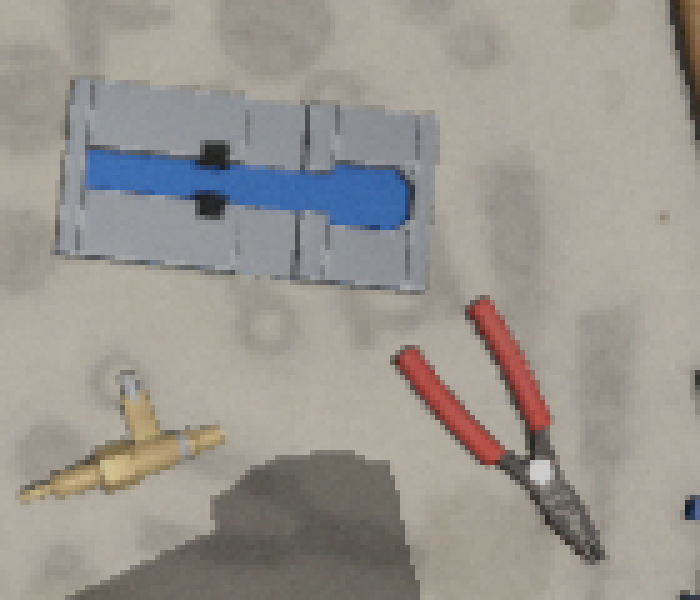

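View pics/c3.png

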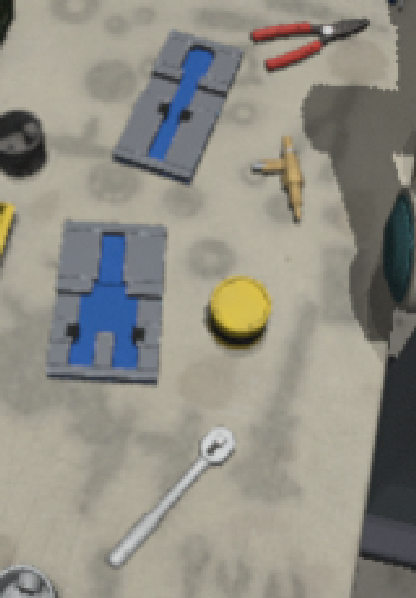

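```bash
cat >> h.py <<'E'
def mask_in(img,n,kind,box,up=4):
    """box (x0,y0,x1,y1); returns largest contour in subpixel image coords + all contours"""
    x0,y0,x1,y1=box
    c=cv2.resize(img[y0:y1,x0:x1],None,fx=up,fy=up,interpolation=cv2.INTER_CUBIC)
    b,g,r=[c[:,:,i].astype(int) for i in range(3)]
    v=c.max(2).astype(int)
    if kind=='insert': m=(b-r>-6)
    if kind=='bright': m=(v>200)|((b-r>-14)&(v>150))
    if kind=='red': m=(r-g>60)
    if kind=='blue': m=(b-r>70)
    if kind=='black': m=(v<60)
    if kind=='dark': m=(v<105)
    m=m.astype(np.uint8)*255
    m=cv2.morphologyEx(m,cv2.MORPH_OPEN,np.ones((5,5)))
    cs=sorted(cv2.findContours(m,cv2.RETR_EXTERNAL,cv2.CHAIN_APPROX_NONE)[0],key=cv2.contourArea,reverse=True)
    return [((k.reshape(-1,2)+0.5)/up-0.5+[x0,y0]) for k in cs],m
def mar(P): return cv2.minAreaRect(P[:,:2].astype(np.float32))
E
python3 - <<'E'
from h import *
I={n:cv2.imread(f"pics/{n}0.png") for n in("top","scene")}
B={'top':dict(pi=(230,165,318,227),ri=(328,172,420,228),rat=(170,216,244,266),pl=(396,216,452,284)),
'scene':dict(pi=(274,208,332,282),ri=(298,134,358,204),rat=(294,286,356,354),pl=(350,130,408,162))}
W={'top':[],'scene':[]}
for n in I:
  for o,k,z in(('pi','insert',18),('ri','insert',18),('pi','blue',5),('ri','blue',5),('rat','bright',10),('pl','red',9),('pl','dark',9),('pi','black',20),('ri','black',20)):
    cs,m=mask_in(I[n],n,k,B[n][o]); cv2.imwrite(f"pics/m_{n}_{o}_{k}.png",m)
    for c in cs[:2 if k in('red','black') else 1]:
        P=ray(n,c,z); r=mar(P); print(n,o,k,np.round(r[0],1),np.round(r[1],1),round(r[2],1), 'cen',P[:,:2].mean(0).round(1))
ms=[cv2.imread(f"pics/m_{n}_{o}.png",0) for n in I for o in('pi_insert','ri_insert','rat_bright','pl_red','pl_dark')]
cv=np.zeros((600,800),np.uint8)
for i,m in enumerate(ms):
    m=cv2.resize(m,None,fx=min(160/m.shape[1],290/m.shape[0]),fy=min(160/m.shape[1],290/m.shape[0])); y=(i//5)*300;x=(i%5)*160; cv[y:y+m.shape[0],x:x+m.shape[1]]=m
cv2.imwrite("pics/ms.png",cv)
E
```

```text
top pi insert [526.5 119.7] [126.3 195.7] 10.6 cen [526.3 119.7]
top ri insert [ 511.2 -170.3] [217.9 106.1] 83.6 cen [ 511. -170.]
top pi blue [527.2 120.8] [ 76.5 169.7] 10.4 cen [524.7 135.6]
top ri blue [ 511.7 -171.5] [190.1  35.2] 84.2 cen [ 512.2 -172.3]
top rat bright [400.6 325.5] [187.   31.5] 63.3 cen [401.1 321.7]
top pl red [ 381.4 -286.6] [81.8 15. ] 39.9 cen [ 382.1 -286. ]
top pl red [ 406.4 -324.5] [81.1 14.7] 26.4 cen [ 405.8 -324.5]
top pl dark [ 299.  -247.4] [35.6 48.2] 88.6 cen [ 297.1 -245.6]
top pi black [554.6 169.3] [16.6 11.6] 89.8 cen [553.8 169.9]
top pi black [482.5 156.6] [12.2 13.6] 0.4 cen [482.6 156.3]
top ri black [ 528.2 -149.9] [13.9 12.4] 88.9 cen [ 527.8 -150.5]
top ri black [ 499.7 -147.6] [14.6 10.9] 89.7 cen [ 499.9 -147.2]
scene pi insert [526.5 126. ] [125.3 200.7] 10.7 cen [525.5 128.6]
scene ri insert [ 510.5 -163.1] [227.4 109. ] 83.8 cen [ 510.6 -159.4]
scene pi blue [528.1 119.8] [ 76.1 166.1] 10.8 cen [524.6 136.6]
scene ri blue [ 511.4 -172.9] [184.3  33.3] 85.0 cen [ 512.9 -172.8]
scene rat bright [406.3 317.5] [185.6  32.8] 58.7 cen [400.1 316.6]
scene pl red [ 381.  -286.2] [83.7 16.2] 40.8 cen [ 382.2 -285.3]
scene pl red [ 406.5 -323.7] [80.9 16.5] 26.3 cen [ 406.  -323.8]
scene pl dark [ 361.8 -323.7] [166.   36.3] 27.2 cen [ 364.2 -328.9]
scene pi black [554. 175.] [10.3 15.8] 16.5 cen [553.7 174.4]
scene pi black [482.1 160.3] [10.2 12.5] 14.6 cen [482.  160.1]
scene ri black [ 499.3 -144.8] [10.8 13.3] 13.4 cen [ 499.4 -144.4]
scene ri black [ 528.3 -146.2] [10.  14.3] 13.8 cen [ 527.9 -146.9]
```

View pics/ms.png

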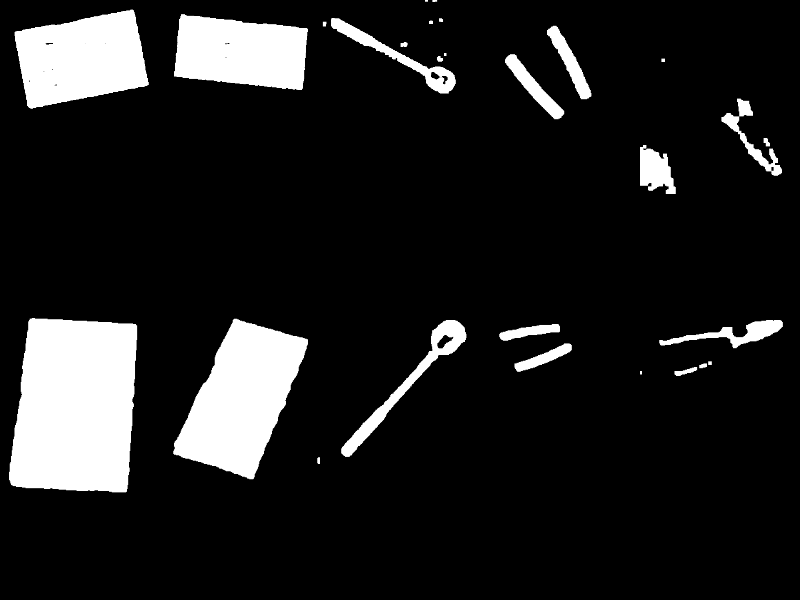

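```bash
python3 - <<'E'
from h import *
from bench import kin
I={n:cv2.imread(f"pics/{n}0.png") for n in("top","scene")}
B={'top':(170,216,244,266),'scene':(294,286,356,354)}
for n in I:
  cs,m=mask_in(I[n],n,'bright',B[n])
  x0,y0=B[n][:2]
  mm=np.zeros_like(m); k=((cs[0]-[x0,y0]+.5)*4-.5).round().astype(np.int32); cv2.drawContours(mm,[k.reshape(-1,1,2)],-1,255,-1)
  ys,xs=np.nonzero(mm); uv=(np.c_[xs,ys]+.5)/4-.5+[x0,y0]
  P=ray(n,uv,10)[:,:2]
  d=np.array([np.cos(1.1),np.sin(1.1)])
  for it in range(4):
    s=P@d; hi=s.max(); H=P[(s>hi-125)&(s<hi-12)]
    vx,vy,_,_=cv2.fitLine(H.astype(np.float32),cv2.DIST_L2,0,.01,.01).ravel(); d=np.array([vx,vy])*np.sign(vy)
  c=H.mean(0); off=c-d*(c@d)
  PH=ray(n,uv,17)[:,:2]; Hd=PH[(PH@d)<PH@d.__class__(d) .min()+36] if 0 else PH[(PH@d)<(PH@d).min()+36]
  w=np.ptp(H@np.array([-d[1],d[0]]))
  print(n,'ang',np.degrees(np.arctan2(d[1],d[0])),'len',np.ptp(P@d),'tail',off+d*hi,'mid(tail-93)',off+d*(hi-93),'head c',Hd.mean(0),'head perp',(Hd.mean(0)-off)@np.array([-d[1],d[0]]),'w',w)
E
```

```text
top ang 61.988636 len 187.04765153128358 tail [446.84308922 406.96929403] mid(tail-93) [403.16595239 324.86382909] head c [367.358471   257.30503647] head perp -0.11596475929616906 w 15.8524104829701
scene ang 61.752945 len 185.93156465110286 tail [445.55261287 402.11485734] mid(tail-93) [401.53810107 320.18975255] head c [367.64744782 256.67383791] head perp -0.20566295422616981 w 13.076948204579395
```

```bash
cat >> h.py <<'E'
def ori(yaw):
    c,s=np.cos(yaw),np.sin(yaw)
    return Ro.from_matrix(np.array([[c,s,0],[s,-c,0],[0,0,-1.]])).as_rotvec()
def at(o,yaw,x,y): 
    c,s=np.cos(yaw),np.sin(yaw); return np.array([o[0]+c*x-s*y,o[1]+s*x+c*y])
RAT=((402.2,322.3),np.radians(-28.1)); RI=((511.2,-170.3),-0.110)
PL=((359.7,-328.0),-0.988); PI=((526.5,119.7),0.185)
E
python3 - <<'E'
from h import *
for nm,(o,y),g in(('rat',RAT,-14),('ri',RI,-14),('pl',PL,13),('pi',PI,13)):
  for k in(0,np.pi):
    for z in(3,150):
      q=kin.solve_ik([*at(o,y,0,g),z],ori(y+k)); print(nm,k>0,z,None if q is None else np.round(q,2))
t=cv2.imread("pics/top0.png")
for (o,y),pts in((RAT,[(0,-93,9),(0,93,9),(0,-14,19)]),(PL,[(0,-81,8),(17,0,9),(-17,0,9),(27,82,9),(-27,82,9)]),(RI,[(52,108,18),(-52,-108,18),(52,-108,18),(0,22,5)]),(PI,[(62,97,18),(62,-97,18),(-62,97,18),(0,45,5)])):
  for x,yy,z in pts:
    u=proj("top",[[*at(o,y,x,yy),z]])[0]; cv2.circle(t,tuple(np.round(u).astype(int)),1,(255,0,255),-1)
cv2.imwrite("pics/chk.png",cv2.resize(t[165:285,170:465],None,fx=2.7,fy=2.7,interpolation=0))
E
```

```text
rat False 3 [ 0.53  0.37  1.94 -0.    0.83  1.02]
rat False 150 [ 0.53  0.21  1.75 -0.    1.19  1.02]
rat True 3 [ 0.53  0.37  1.94 -0.    0.83 -2.13]
rat True 150 [ 0.53  0.21  1.75 -0.    1.19 -2.13]
ri False 3 [-0.48  0.42  1.86  0.    0.87 -0.37]
ri False 150 [-0.48  0.26  1.67  0.    1.21 -0.37]
ri True 3 None
ri True 150 None
pl False 3 [-0.86  0.36  1.97 -0.    0.81  0.13]
pl False 150 [-0.86  0.19  1.77 -0.    1.18  0.13]
pl True 3 None
pl True 150 None
pi False 3 [ 0.12  0.42  1.86 -0.    0.86 -0.07]
pi False 150 [ 0.12  0.26  1.67 -0.    1.21 -0.07]
pi True 3 None
pi True 150 None
```

View pics/chk.png

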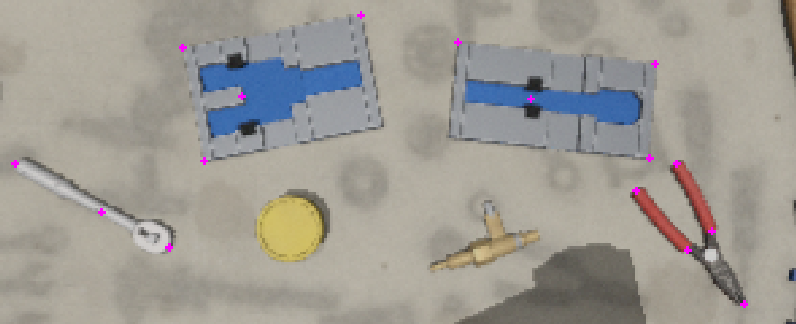

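The projected dots agree with the image: the insert corners, lips, grips and jaw tip all match, and the ratchet's head end is within about 2 px. I'll pick up the ratchet.

```bash
sed -i 's/RAT=((402.2,322.3)/RAT=((401.9,321.7)/' h.py; python3 - <<'E'
from h import *
o,y=RAT; g=at(o,y,0,-14)
eoat.move_gripper(50,strength=40)
ctrl.movep([*g,110],ori(y))
ctrl.servo_line([*g,3],speed=120)
print(ctrl.read_eef_pos(),ctrl.read_ft_force())
eoat.move_gripper(0,strength=40)
print('open',ctrl.read_opening())
ctrl.servo_line([*g,90],speed=120)
print('open',ctrl.read_opening(),ctrl.read_ft_force())
ro,ry=RI; p=at(ro,ry,0,-14)
ctrl.movep([*p,90],ori(ry))
print(ctrl.read_opening(),ctrl.read_t(),ctrl.read_eef_pos())
a,_=snap("top","top1");b,_=snap("scene","scene1")
crop(a,300,150,160,120,5,"c4"); crop(b,270,80,160,130,4,"c5")
E
```

```text
[395.89511588 309.64371891   3.51296073] [0.94653946 0.2107146  0.10168918]
open 17.36772163052989
open 17.14836456162809 [-1.52385781e-01  2.06052560e-03 -3.21341736e+00]
17.20354987433629 8.4167 [ 509.68555676 -183.24849633   89.84890372]
```

View pics/c4.png

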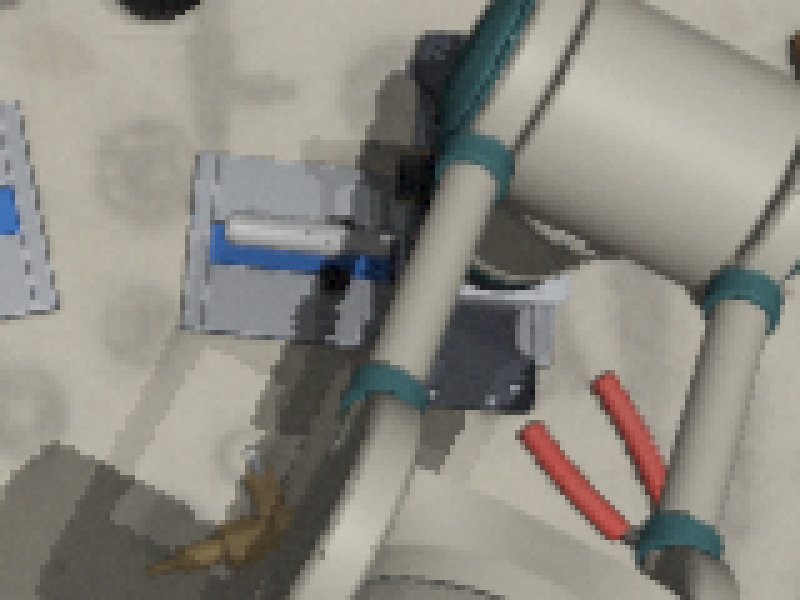

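View pics/c5.png

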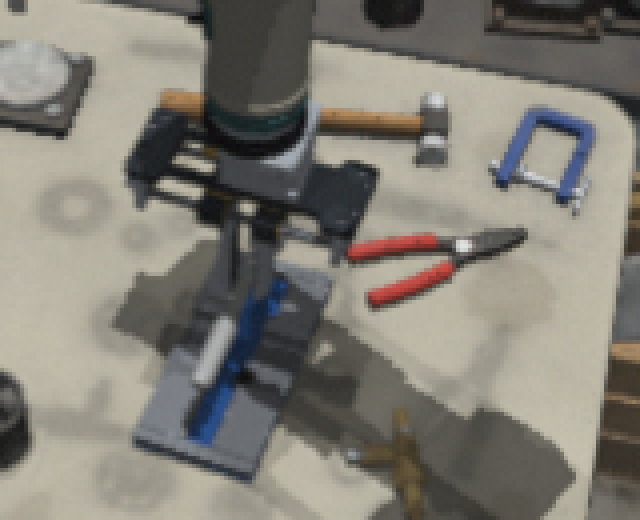

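```bash
python3 - <<'E'
from h import *
o,y=RI
for n in("top","scene"):
    im=cv2.imread(f"pics/{n}1.png")
    P=[[*at(o,y,dx,yy),zz] for dx,yy,zz in((0,93,96),(0,93,105),(-9,93,96),(9,93,96),(0,50,105))]
    u=proj(n,P);print(n,u.round(1).tolist())
    c=u[0].astype(int);k=im[c[1]-20:c[1]+20,c[0]-25:c[0]+25]
    k=cv2.resize(k,None,fx=10,fy=10,interpolation=0)
    for a in u:
        q=((a-c+[25,20]+.5)*10).astype(int);cv2.circle(k,tuple(int(v) for v in q),3,(255,0,255),-1)
    cv2.imwrite(f"pics/t_{n}.png",k)
E
```

```text
top [[344.8, 195.3], [345.1, 194.9], [344.5, 198.6], [345.2, 192.0], [361.1, 196.6]]
scene [[319.6, 175.4], [319.6, 173.7], [322.3, 176.3], [316.9, 174.5], [324.5, 163.1]]
```

View pics/t_top.png

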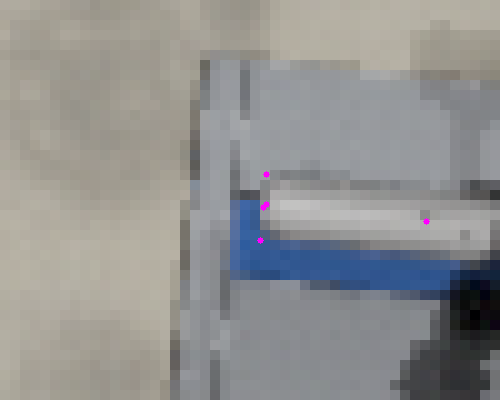

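View pics/t_scene.png

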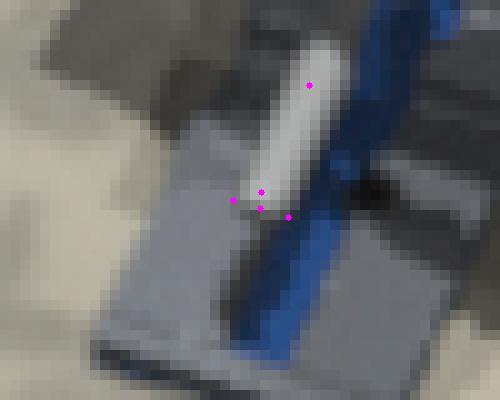

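The held tail lands within about 0.5 px of its expected position in both views. I'll lower it with a force guard.

```bash
cat >> h.py <<'E'
def guarded(xy,z0,z1,step,fmax,speed=25,log=True):
    z=z0;L=[]
    while z>z1+1e-6:
        z=max(z-step,z1); ctrl.servo_line([*xy,z],speed=speed)
        f=ctrl.read_ft_force(); L.append((round(z,1),[round(float(v),1) for v in f]))
        if f[2]>fmax: break
    if log: print(L)
    return z
E
python3 - <<'E'
from h import *
ro,ry=RI; p=at(ro,ry,0,-14)
ctrl.servo_line([*p,33],speed=80)
print(ctrl.read_eef_pos(),ctrl.read_t())
z=guarded(p,33,8.5,1.5,16)
print(z,ctrl.read_eef_pos(),ctrl.read_wrist_torque(),ctrl.read_opening(),ctrl.read_t())
E
```

```text
[ 510.12177453 -184.42730105   33.32516468] 9.375
[(31.5, [-0.1, 0.3, -4.0]), (30.0, [-0.4, -0.0, -4.1]), (28.5, [-0.7, -0.4, -3.3]), (27.0, [-0.3, 0.0, -4.4]), (25.5, [0.2, 0.3, -4.1]), (24.0, [-0.0, -0.5, -3.8]), (22.5, [-0.2, 0.2, -3.2]), (21.0, [-0.2, -1.1, -4.2]), (19.5, [0.3, -0.4, -3.5]), (18.0, [0.2, -0.3, 0.9]), (16.5, [-0.2, -0.8, 3.6]), (15.0, [0.5, -0.5, 3.8]), (13.5, [0.4, -0.9, -7.0]), (12.0, [1.6, 1.1, -7.4]), (10.5, [1.5, 0.4, -7.8]), (9.0, [1.1, 0.1, -8.2]), (8.5, [-0.0, 1.4, -5.3])]
8.5 [ 509.77837564 -184.35191643    8.68608043] [-0.04055609 -0.05203204 -0.05271291] 17.191642620863288 13.625
```

It reached contact at 18 mm and snapped through at about 14 mm. I'll release and push at the push point to be sure.

```bash
python3 - <<'E'
from h import *
ro,ry=RI; p=at(ro,ry,0,-14)
eoat.move_gripper(40)
print(ctrl.read_ft_force())
ctrl.servo_line([*p,70],speed=120)
eoat.move_gripper(0)
q=at(ro,ry,0,45)
ctrl.servo_line([*q,34],speed=120)
z=guarded(q,34,20,1,14)
print(ctrl.read_eef_pos(),ctrl.read_t())
ctrl.servo_line([*q,120],speed=150)
ctrl.movep([420,120,250],ori(0.2))
a,da=snap("top","top2");b,db=snap("scene","scene2")
print(ctrl.read_t())
crop(a,320,160,110,80,7,"c6"); crop(b,285,125,90,85,7,"c7")
E
```

```text
[-0.04236074 -0.24268815  0.16655705]
[(33, [-0.3, 1.1, 0.3]), (32, [-0.7, 0.0, 0.7]), (31, [-0.1, -0.5, 1.1]), (30, [0.6, -0.6, -0.6]), (29, [0.6, -0.1, -0.6]), (28, [0.4, 0.5, -0.3]), (27, [-0.4, -0.2, -0.3]), (26, [-0.4, -0.5, 0.3]), (25, [0.2, -0.2, -0.1]), (24, [1.4, -0.6, 0.7]), (23, [-1.7, -0.3, 4.9]), (22, [-2.8, 2.0, 11.0]), (21, [-3.7, 2.5, 17.5])]
[ 516.59088312 -125.62718478   23.26089975] 19.5667
21.6083
```

View pics/c6.png

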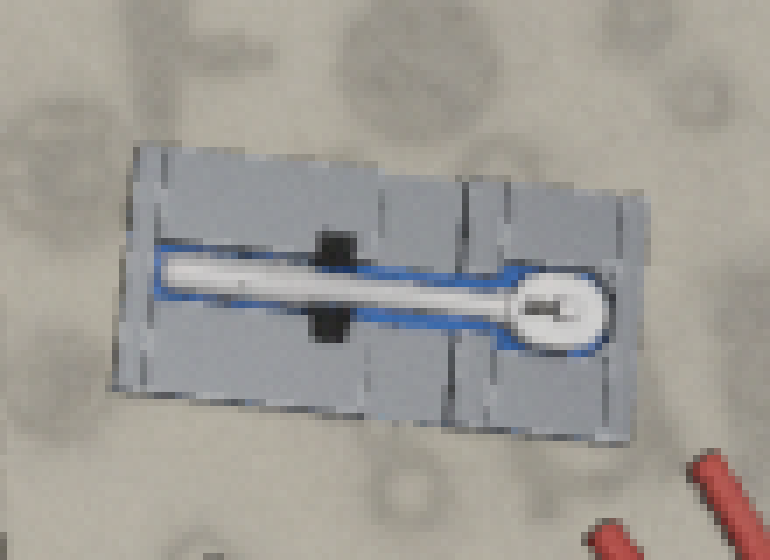

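View pics/c7.png

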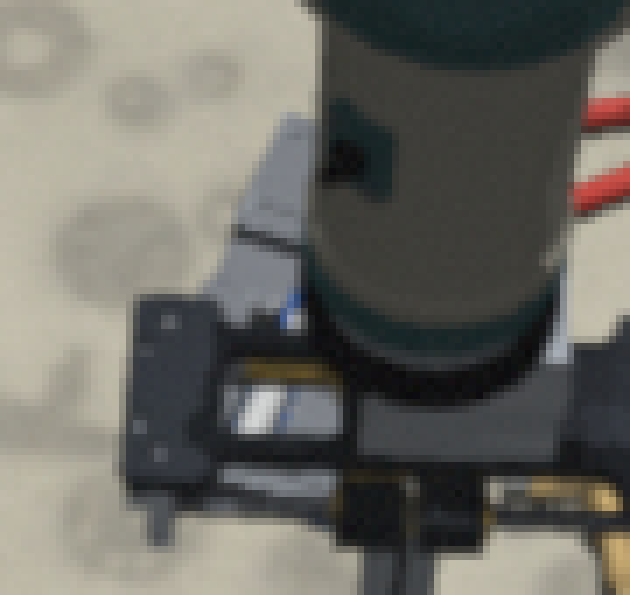

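The top view shows the ratchet in its slot, with both lips over the handle at about pixels (336,250) and (332,322) of the crop. Push contact came at the seated height of about 23.5 mm, so I'll check heights from depth too. Next are the pliers.

```bash
cat >> h.py <<'E'
def height(n,d,xy,z,r=1):
    c=eyes.get_calibration(n);R=cv2.Rodrigues(np.array(c['rvec'],float))[0];t=np.array(c['tvec'],float).ravel()
    u,v=proj(n,[[*xy,z]])[0].round().astype(int)
    w=d[v-r:v+r+1,u-r:u+r+1];Z=np.median(w[w>0])
    p=cv2.undistortPoints(np.array([[[u,v]]],float),c['mtx'],c['D']).ravel()
    return (R.T@(np.array([p[0],p[1],1])*Z-t))[2]
E
python3 - <<'E'
from h import *
d=np.load("top2.npy")
o,y=RI
for x,yy in((0,-84),(0,-60),(0,-40),(0,-14),(0,45),(0,70),(0,85)): print(yy,height("top",d,at(o,y,x,yy),24).round(1))
for x,yy in((35,60),(-35,60),(35,-80),(-35,-80),(90,0),(-90,0)): print('foam/table',yy,height("top",d,at(o,y,x,yy),18).round(1))
o,y=PL; g=at(o,y,0,13)
eoat.move_gripper(80,strength=40)
ctrl.movep([*g,110],ori(y))
ctrl.servo_line([*g,3],speed=120)
print(ctrl.read_eef_pos(),ctrl.read_ft_force())
eoat.move_gripper(0,strength=40)
print('open',ctrl.read_opening(),ctrl.read_ft_force())
ctrl.servo_line([*g,90],speed=120)
ro,ry=PI; p=at(ro,ry,0,13)
ctrl.movep([*p,90],ori(ry)); ctrl.dwell(.2)
print(ctrl.read_opening(),ctrl.read_t(),ctrl.read_eef_pos(),p)
for n in("top","scene"):
    im,_=snap(n,n+"3")
    P=[[*at(ro,ry,x,yy),zz] for x,yy,zz in((27,82,95),(-27,82,95),(17,0,95),(-17,0,95),(0,-81,95))]
    u=proj(n,P);c=u.mean(0).astype(int);k=im[c[1]-45:c[1]+45,c[0]-60:c[0]+60]
    k=cv2.resize(k,None,fx=6,fy=6,interpolation=0)
    for a in u:
        q=((a-c+[60,45]+.5)*6);cv2.circle(k,tuple(int(v) for v in q),3,(255,0,255),-1)
    cv2.imwrite(f"pics/u_{n}.png",k)
E
```

```text
-84 23.6
-60 26.3
-40 20.4
-14 18.6
45 21.5
70 21.6
85 21.1
foam/table 60 17.1
foam/table 60 18.4
foam/table -80 17.1
foam/table -80 18.4
foam/table 0 0.9
foam/table 0 1.0
[ 371.04316673 -321.21921829    3.52594876] [ 0.40858807 -0.36375334  0.48008542]
open 55.013905514001635 [0.17999845 1.19394734 3.63407481]
55.20534857452926 28.975 [524.31159843 131.5254736   90.03032598] [524.10869506 132.47817126]
```

View pics/u_top.png

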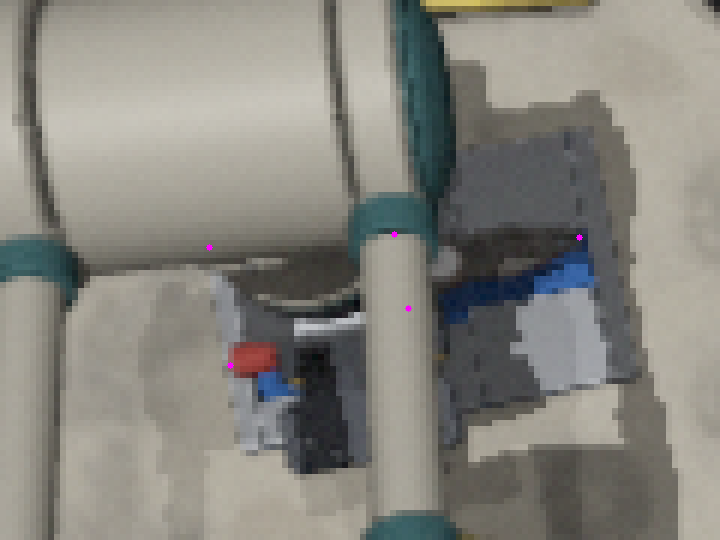

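View pics/u_scene.png

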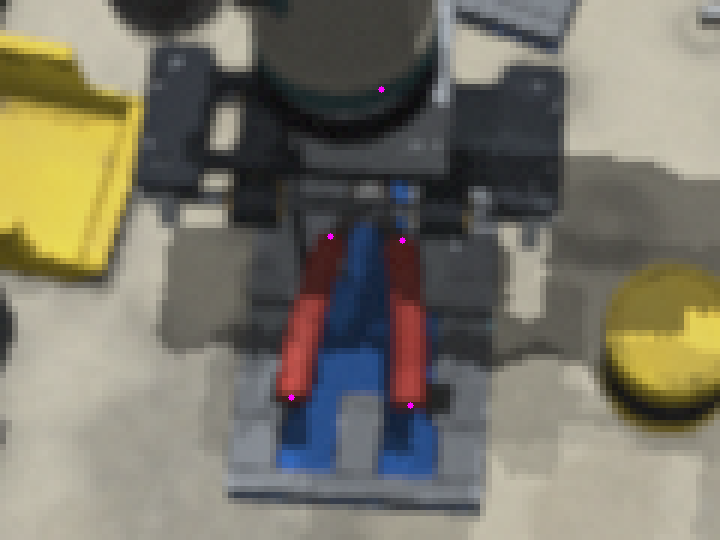

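The held pliers match the projected grip ends and jaw tip within about 1 px. I'll lower them with the guard.

```bash
python3 - <<'E'
from h import *
ro,ry=PI; p=at(ro,ry,0,13)
ctrl.servo_line([*p,33],speed=80)
print(ctrl.read_eef_pos(),ctrl.read_t())
z=guarded(p,33,8.5,1.5,16)
print(z,ctrl.read_eef_pos(),ctrl.read_wrist_torque(),ctrl.read_opening(),ctrl.read_t())
E
```

```text
[524.57136106 132.57549868  33.31291432] 29.9333
[(31.5, [-0.3, -0.2, -1.8]), (30.0, [-1.1, -0.4, -1.9]), (28.5, [0.6, 0.7, -2.3]), (27.0, [0.7, 0.3, -2.5]), (25.5, [-0.6, 0.0, -2.2]), (24.0, [-0.5, -0.5, -2.1]), (22.5, [0.2, 0.2, -2.2]), (21.0, [-0.1, -0.4, -1.6]), (19.5, [1.0, 0.1, -1.1]), (18.0, [0.9, 0.0, 0.4]), (16.5, [2.2, -0.9, 1.6]), (15.0, [1.5, -1.0, 4.1]), (13.5, [1.6, 0.2, 4.6]), (12.0, [2.1, 0.7, 2.2]), (10.5, [0.9, 1.7, -1.1]), (9.0, [1.6, 2.4, -2.5]), (8.5, [2.0, 2.3, -0.9])]
8.5 [523.83029076 132.5415194    8.42022562] [ 0.38741979 -0.44933839 -0.02966066] 54.643026029739424 34.1833
```

```bash
python3 - <<'E'
from h import *
ro,ry=PI; p=at(ro,ry,0,13)
eoat.move_gripper(72)
print(ctrl.read_ft_force())
ctrl.servo_line([*p,70],speed=120)
eoat.move_gripper(38)
q=at(ro,ry,0,68)
ctrl.servo_line([*q,36],speed=120)
z=guarded(q,36,19,1,14)
print(ctrl.read_eef_pos(),ctrl.read_wrist_torque(),ctrl.read_t())
ctrl.servo_line([*q,120],speed=150)
ctrl.movep([250,-450,250],ori(-1.0))
a,da=snap("top","top4");b,db=snap("scene","scene4")
print(ctrl.read_t())
crop(a,225,160,110,80,7,"c8"); crop(b,265,130,100,155,3.8,"c9")
for x,yy in((25,68),(-25,68),(19,15),(-19,15),(22,40),(-22,40),(0,-20),(0,-45),(0,-65),(0,-75)):
    print((x,yy),height("top",da,at(ro,ry,x,yy),22).round(1),height("scene",db,at(ro,ry,x,yy),22).round(1))
print('foam',[height("top",da,at(ro,ry,x,yy),18).round(1) for x,yy in((45,75),(-48,75),(45,-60),(-45,-60))])
o,y=RI
for yy in(-84,-60,45,85): print('rat',yy,height("scene",db,at(o,y,0,yy),24).round(1))
E
```

```text
[0.07072683 0.69956111 0.06226156]
[(35, [-0.0, 1.0, 0.4]), (34, [-0.4, 0.6, -1.2]), (33, [0.2, -0.4, -0.9]), (32, [-0.4, 0.8, 0.0]), (31, [-0.2, -0.9, -0.0]), (30, [0.9, -0.3, 0.3]), (29, [0.3, 0.1, 0.7]), (28, [0.1, 0.2, 0.3]), (27, [-0.4, -0.8, -0.1]), (26, [-0.4, 0.5, 0.2]), (25, [0.0, -0.1, 0.2]), (24, [0.6, -0.1, 0.3]), (23, [0.2, 0.0, 1.2]), (22, [-1.1, -0.1, 6.0]), (21, [-2.6, -0.7, 10.2]), (20, [-4.2, -0.6, 15.8])]
[514.42393366 186.68597726  22.31193312] [-0.17278762  0.44657791 -0.05327575] 40.725
44.1333
(25, 68) 21.1 18.8
(-25, 68) 20.7 20.0
(19, 15) 21.2 19.7
(-19, 15) 21.5 19.6
(22, 40) 19.8 19.3
(-22, 40) 20.9 19.6
(0, -20) 20.7 18.4
(0, -45) 19.0 16.7
(0, -65) 17.9 18.8
(0, -75) 19.3 16.1
foam [np.float64(19.5), np.float64(17.3), np.float64(15.6), np.float64(18.7)]
rat -84 25.3
rat -60 26.1
rat 45 20.5
rat 85 21.1
```

View pics/c8.png

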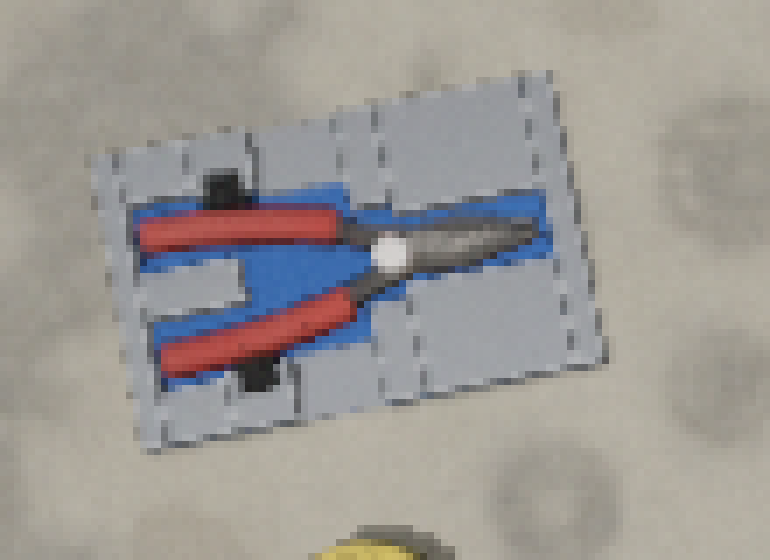

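View pics/c9.png

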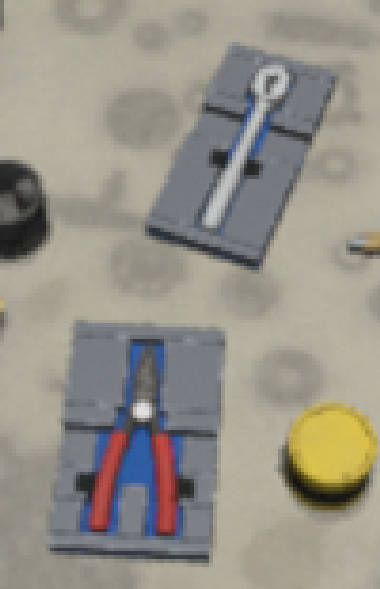

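Both tools lie flat in their slots with the lips over them. The pliers push met contact at about 22.8 mm, seated is 23, and both grips read level. I'll check that the bystanders didn't move, then hand in.

```bash
python3 - <<'E'
from h import *
from bench import job_done
for nm,box in(('tin',(258,230,298,268)),('injector',(326,236,372,272)),('piston',(316,122,348,156))):
    x0,y0,x1,y1=box;r=[]
    for f in("top0","top4"):
        c=cv2.imread(f"pics/{f}.png")[y0:y1,x0:x1].astype(int)
        m=(c.max(2)<90) if nm=='piston' else (c[:,:,2]-c[:,:,0]>55)
        r.append(np.argwhere(m).mean(0)[::-1]+[x0,y0])
    print(nm,(r[1]-r[0]).round(2),'px')
job_done(); print(ctrl.read_t())
E
```

```text
tin [0. 0.] px
injector [ 0.6  -1.28] px
piston [-0.04 -0.1 ] px
the job is handed in; nothing more can be done
the job is handed in; nothing more can be done
```

```bash
python3 - <<'E'
import cv2,numpy as np
a=[cv2.resize(cv2.imread(f"pics/{f}.png")[230:278,320:378],None,fx=6,fy=6,interpolation=0) for f in("top0","top4")]
cv2.imwrite("pics/inj.png",np.hstack(a))
E
```

```text
(no output)
```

View pics/inj.png

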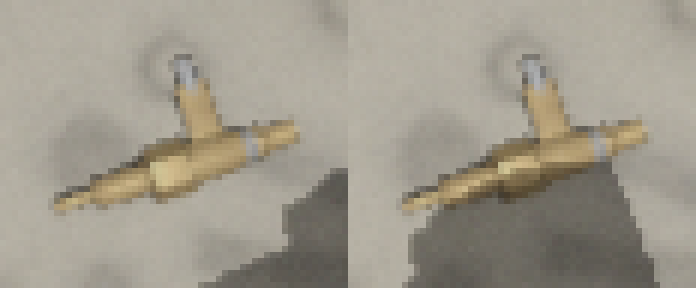

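The ratchet and then the pliers are in their matching cutouts, right side up and pressed home past the lips. I handed the job in shortly after the 44 s mark of the 72 s allowed.

- **Ratchet:** It snapped through the lips while I lowered it. A follow-up push of about 17 N met the handle at a TCP height of about 23.3 mm; seated is 24.
- **Pliers:** They also passed the lips while I lowered them. A push of about 16 N on both grips at once ended at about 22.3 mm; seated is 23.
- **Final pictures:** Both views show each tool in its slot with the lips over it. Depth readings ran 1 to 5 mm below the nominal heights and were noisy, but they showed no raised end and no raised grip.
- **Bystanders:** The tin and piston had not moved (0.1 px or less). The injector check disagreed, showing a 1.3 px shift in its colour mask. Comparing the pictures afterwards, that is the arm's shadow falling across it, and its outline is where it was.

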